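Set the length stop to its mark with the gear play taken up

ROBOT

A 6-joint arm with a two-finger parallel gripper is mounted at the origin on the work surface; the furniture and walls round the work are solid. World frame = base frame: x ahead of the robot, y to its left, z up, the work surface at z = 0. Lengths are in m, angles in rad, forces in N, time in s.
With the tool pointing down it reaches from about 0.325 to 0.85 m from the base axis. Payload 4.4 kg.
Tool frame: the origin (TCP) lies midway between the tips of the shut fingers; the grasp point (between the pads) lies 19 mm behind it (manip.pinch_z is the distance from the TCP to the grasp point, in m); z points along the fingers, y is the line along which they close (so a half turn about z gives the same grasp; the last joint's range is limited). The gripper opens to 94 mm and grips with 3 to 60 N. Pads are 16 mm wide; open, the fingers measure 119 mm over their backs; the gripper's body (75 mm by 177 mm) begins 78 mm behind the grasp point.
Start: joints at [-1.435, 0.207, 1.542, -0, 1.393, -0.15], TCP at [0.162, -0.552, 0.205] pointing down, gripper open.
Joint ranges: [-2.73, 2.73], [-0.86, 2.22], [0.23, 2.46], [-1.11, 4.25], [0.08, 2.63], [-2.82, 2.82]. Speed limits (rad/s): [2.79, 2.79, 3.14, 3.14, 3.14, 3.14].

INTERFACE

Orientations are given as a unit quaternion [w, x, y, z].
In Python, from bench import manip, optics, ticket, nets gives the robot as it stands.
- The arm moves only by the tool step_arm, never from a script. Its argument "rows" is a list of rows, each an object of numbers: "dx", "dy", "dz": the shift along the tool's x, y, z as a fraction of full scale; "spin": the turn about the tool's z as a fraction of full scale. A call has 1 to 8 rows; each row is the pose to reach, as a shift and turn from the pose commanded when the call began, along the tool's axes at that moment; what a row does not reach only later rows make up. Full scale, the value 1, is 20 cm for a shift and 45 degrees for a turn. A row lasts 1/8 s, in which the tool goes at most 62.5 mm and 10.7 degrees, less where a joint would pass 70% of its speed; a pose out of reach is approached as far as the arm can. A call with a number of a shift or a turn outside -1 to 1 is refused whole. A call with a gripper value outside its range is refused whole. "gripper" is the gripper command: -1 is shut, 1 is fully open, values between are in proportion, set as the call begins (left out, the last holds). The fingers move at their own pace and stop on an object; "force" is the grip in N (left out, the last holds). Time passes only in rows, so rows that repeat a pose let the fingers close. It gives the time, the measured TCP pose, the force, the opening and the grip force at its end, in the units of the state.
- manip.get_state(): the state, without advancing time (a new reading comes with each control period).
- optics.grab_frame(name): name is "side" or "top" or "wrist"; returns the picture (384x512x3 uint8, blue, green, red); there is no depth.
- optics.camera_model(name): a dict with "K" (3x3 intrinsics, pixels), "dist_coeffs" ([k1, k2, p1, p2, k3] as OpenCV has them; the pictures are not rectified), "R" (3x3) and "t" (3): a world point X has camera coordinates R X + t. Camera axes: x right, y down, z forward; pixel columns grow to the right and rows downward; lengths in m; the calibration is good to about 2 mm. A picture is of the moment at which its call begins: read the wrist's pose just before it. camera_model takes no time and is no camera call; for the wrist camera it gives the pose at the moment of the call.
- ticket.close_job(): hands the job in; it is judged then, once.
Trained networks look in the newest picture that a camera, given by its name, has taken for a name from the list of things; names that differ only in an ending like _2 or _b are one class to them, and where a whole thing is asked for, a point or a joint stands for the part that bears it (a point fixed in the world has none). Each returns a list of dicts, best first, with "p" (0 to 1); they miss things now and then, are a little off and sometimes report something else, mostly with a low value. They report only what shows in the picture. A call takes as long as a camera call.
- nets.regions_of(camera, query): "mask" (384x512 bool, what is visible of it) and "uv" ([column, row] in pixels, amid what is visible of it).
The state is a dict: "clock": time; "joints": joint angles; "qvel": joint speeds; "joint_torque": joint torques, N m; "position": TCP position; "ee_rot": TCP orientation; "force": force on the tool from outside, world axes, zero at the start; "torque": the same for the moment, N m; "grip_width": finger opening in m; "finger_force": force on a finger pad.
Only numpy, scipy, OpenCV 4.12 (cv2) and the standard library are available. Lean on these libraries where they do the work, as an engineer would, in place of code of your own. Each camera call takes 0.05 s, during which the arm holds its last target. There are 200 camera calls.

TASK

Set the length stop: turn the black hand grip to run the carriage right, until its pointer is a good 10 mm past the ridge of the mark clip, then wind back the other way, so that the carriage arrives at the ridge travelling left and the play in the drive is taken up on that side. Stop with the pointer on the middle of the ridge (within 2 mm), let go without turning the grip back, move the carriage only by its grip, and leave the things round about where they are.

Things in the scene. Friction and masses are not known exactly. Their poses are not given: they have to be found in the camera images.
- stop_unit: Length-stop unit, fixed: grey gear housing 100x114x46 mm; before it (55 to 132 mm on its -x side) a bed and scale rail 280 mm long along y. Origin under the dial's axis at worktop height; x roughly away from the robot, y to the left. The grip has 0.6 rad of play on the dial: inside it, it turns almost freely (0.03 N m) and nothing else moves; at its ends it drives the dial (0.35 to 0.5 N m)
- grip (a point): Centre of the black hand grip, a bar 76 mm long, 18 wide, 34 high, 14 clear of the dial, turning about a vertical axis through this point, 97 mm above the worktop. x along the bar, z up. When driving anticlockwise (from above) its x stands 0.6 rad anticlockwise of the dial's x; when driving clockwise (carriage travels left) the two x axes coincide; it starts anywhere between. Stays put
- dial_mid (a point): Top centre of the aluminium dial under the grip (96 mm across, top 65 mm above the worktop). x runs along the two long heavy lines on its face; the bar stands along them when the play is taken up for travel to the left. Geared to the carriage, 15 mm a radian: anticlockwise from above moves the carriage right (-y of the unit). Stays where it is left
- carriage: Carriage on the bed, grey, 42x62x24 mm with a wooden block 18 mm high on top (top 76 mm above the worktop). Origin: middle of its underside. It can travel 140 mm to the right from its start at the left end of the bed
- pointer_tip (a point): Tip of the steel pointer that sticks out of the carriage towards the robot, 38 mm above the worktop
- mark: Mark clip, fixed on the scale rail, 18 mm wide with one narrow steel ridge (4 mm wide, 15 mm long) on its top that points at the carriage. Origin: on the middle line of the ridge, at its carriage end, at the height of the pointer tip; axes as the unit's: y is along the scale. At the start the pointer tip is 20 to 55 mm left (+y) of the ridge; on the mark, the tip has y = 0 in this frame
- mug_tea: Bystander: a mug, 82x114x91 mm, origin in the middle of its underside
- screw_tin: Bystander: an open round tin of screws, 86 mm across, 38 mm high, origin in the middle of its underside
- tape_measure: Bystander: a yellow tape measure, 38x85x64 mm, origin in the middle of its underside

How it is judged:
On the way:
1. the pointer has been run at least 5 mm past the ridge to the right (y of pointer_tip in the frame of mark below -0.005 m), for 0.2 s.
At the end, for the whole second after the job is handed in: The pointer tip is within 2 mm of the middle of the ridge along the scale, after having been at least 5 mm past it to the right, and the grip bar is in line with the dial's heavy lines within 0.15 rad (play taken up for travel to the left) (y of pointer_tip in the frame of mark between -0.002 and 0.002 m and angle between the x axis of grip and the x axis of dial_mid, either way round below 0.15 rad); the robot touches nothing.
It fails at once if the robot pushes on the carriage (over 4 N) (contact force between any of the fingers, the arm and carriage above 4 N).
It fails at once if a bystander is moved by more than 30 mm (distance of any of mug_tea, screw_tin, tape_measure from where it was at the start of the episode above 0.03 m).
It also fails if it takes over 64 s, if anything falls off the work surface, if the arm or the gripper's body presses on something with over 40 N, if the wrist force passes 120 N, or if a joint passes its speed limit or range.

## Working session

There is one attempt and no reset: what is moved stays moved. The work goes in short steps, Python scripts to look and compute and a tool call to move; the robot and the scene stay as the last step left them, time stands still between calls to the robot, and variables do not carry over. Pictures are saved under pics/ and viewed, at most 10 in all, crops included, and the job is handed in when it is done.

Besides the shell and the picture viewer there is one more tool, called after ">>>" by a JSON object that holds its "api" and its "payload", one argument or row to a line. step_arm: Moves the arm, as the interface text tells. Its arguments: {"type":"object","properties":{"rows":{"type":"array","items":{"type":"object","properties":{"dx":{"type":"number","minimum":-1,"maximum":1},"dy":{"type":"number","minimum":-1,"maximum":1},"dz":{"type":"number","minimum":-1,"maximum":1},"spin":{"type":"number","minimum":-1,"maximum":1}}}},"gripper":{"type":"number"},"force":{"type":"number"}},"required":["rows"]}

```bash
mkdir -p pics; cat > h.py <<'E'
import numpy as np, cv2
from bench import manip, optics, ticket, nets
def ray(cam,uv,z,m=None):
    m=m or optics.camera_model(cam)
    K=np.array(m["K"]);d=np.array(m["dist_coeffs"]);R=np.array(m["R"]);t=np.array(m["t"]).ravel()
    p=cv2.undistortPoints(np.array(uv,float).reshape(-1,1,2),K,d).reshape(-1,2)
    c=-R.T@t; D=np.c_[p,np.ones(len(p))]@R
    return c+D*((z-c[2])/D[:,2])[:,None]
def proj(cam,X,m=None):
    m=m or optics.camera_model(cam)
    return cv2.projectPoints(np.array(X,float).reshape(-1,3),cv2.Rodrigues(np.array(m["R"]))[0],np.array(m["t"],float),np.array(m["K"]),np.array(m["dist_coeffs"]))[0].reshape(-1,2)
E
python3 - <<'E'
from h import *
a=optics.grab_frame("top");
Z=dict(grip=.097,dial_mid=.065,carriage=.076,pointer_tip=.038,mark=.038,mug_tea=.05,screw_tin=.038,tape_measure=.064,stop_unit=.046)
for q in Z:
    for r in nets.regions_of("top",q)[:2]: print(q,round(r["p"],2),np.round(r["uv"]),ray("top",r["uv"],Z[q]).round(3),r["mask"].sum())
b=optics.grab_frame("side")
cv2.imwrite("pics/a.png",cv2.resize(a,(800,600)));cv2.imwrite("pics/b.png",b)
print(manip.get_state())
E
```

```text
grip 0.59 [384. 162.] [[ 0.488 -0.096  0.097]] 356
dial_mid 0.64 [378. 161.] [[ 0.498 -0.092  0.065]] 1092
carriage 0.81 [336. 178.] [[0.453 0.021 0.076]] 462
carriage 0.61 [332. 201.] [[0.395 0.034 0.076]] 50
pointer_tip 0.57 [331. 178.] [[0.46  0.025 0.038]] 463
mark 0.36 [331. 200.] [[0.404 0.028 0.038]] 47
mug_tea 0.94 [165. 174.] [[0.469 0.457 0.05 ]] 1142
mug_tea 0.38 [379. 162.] [[ 0.499 -0.099  0.05 ]] 1079
screw_tin 0.84 [220. 164.] [[0.501 0.315 0.038]] 920
tape_measure 0.87 [207. 235.] [[0.313 0.343 0.064]] 444
stop_unit 0.93 [371. 184.] [[ 0.442 -0.076  0.046]] 4871
{'clock': 0.55, 'joints': array([-1.43551407e+00,  2.06584107e-01,  1.54149955e+00, -1.17088999e-05,
        1.39351226e+00, -1.50527128e-01]), 'qvel': array([ 1.32558628e-03, -1.75964731e-03, -2.07156879e-03, -2.91175746e-04,
       -8.00789774e-05, -1.23531788e-03]), 'joint_torque': array([-4.49579256e-04, -3.70567024e+01, -2.81519240e+01,  6.98457914e-02,
        2.83442577e-02, -3.04555510e-05]), 'position': array([ 0.16208226, -0.55168166,  0.20545592]), 'ee_rot': array([-1.67646492e-06,  9.89806342e-01,  1.42419818e-01, -5.75007579e-06]), 'force': array([0.51233098, 1.26193025, 0.84440219]), 'torque': array([ 0.0157377 , -0.03383015,  0.00784227]), 'finger_force': 0.0, 'grip_width': 0.09427077811150641}
```

View pics/a.png

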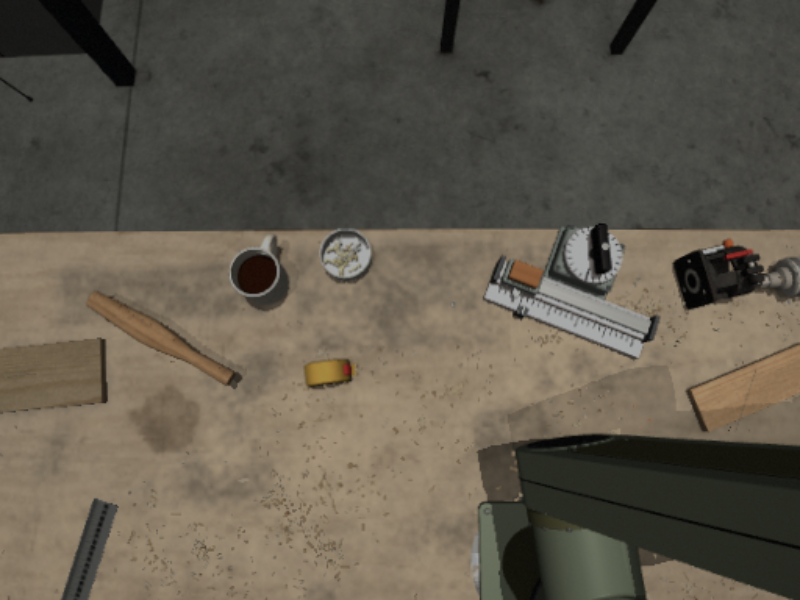

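View pics/b.png

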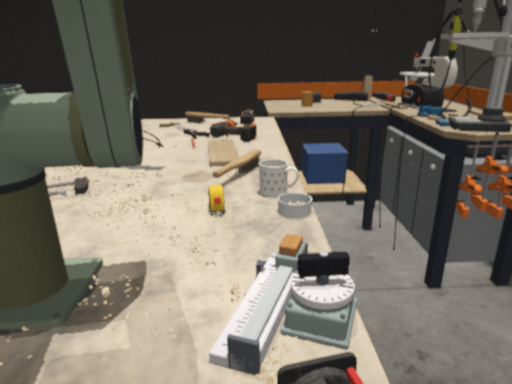

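Top view (800 px scale): the bar is at about (600,250), nearly along world x. The rail runs from (487,293) to (640,350), so the unit is turned about -0.35 rad. The clip is near (520,312), and the mug, tin and tape lie well to the left. I'll move above the grip.

>>> {"api": "step_arm", "payload": {
  "rows": [
    {"dx":0.75,"dy":-0.58,"dz":-0.5},
    {"dx":0.75,"dy":-0.58,"dz":-0.5},
    {"dx":0.75,"dy":-0.58,"dz":-0.5},
    {"dx":0.75,"dy":-0.58,"dz":-0.5},
    {"dx":0.75,"dy":-0.58,"dz":-0.5}
  ],
  "gripper": 1
}}

```text
$.rows[0]: bad value
```

>>> {"api": "step_arm", "payload": {
  "rows": [
    {"dx":0.75,"dy":-0.58},
    {"dx":0.75,"dy":-0.58},
    {"dx":0.75,"dy":-0.58},
    {"dx":0.75,"dy":-0.58}
  ]
}}

```text
$.rows[0]: bad value
```

>>> {"api": "step_arm", "payload": {
  "rows": [
    {"dx":0.65,"dy":-0.57,"spin":0.36},
    {"dx":0.65,"dy":-0.57,"spin":0.36},
    {"dx":0.65,"dy":-0.57,"spin":0.36},
    {"dx":0.65,"dy":-0.57,"spin":0.36},
    {"dx":0.65,"dy":-0.57,"spin":0.36}
  ]
}}

```text
$.rows[0]: bad value
```

```bash
python3 - <<'E'
from h import *
s=manip.get_state();print(s["clock"],s["position"],s["joints"],s["ee_rot"])
m=optics.camera_model("wrist");a=optics.grab_frame("wrist")
Z=dict(grip=.114,dial_mid=.065,carriage=.076,pointer_tip=.038,mark=.038)
for q in Z:
    for r in nets.regions_of("wrist",q)[:2]:
        v,u=np.nonzero(r["mask"]); c,sz,an=cv2.minAreaRect(np.c_[u,v].astype(np.float32)); bx=cv2.boxPoints((c,sz,an))
        print(q,round(r["p"],2),np.round(r["uv"]),ray("wrist",r["uv"],Z[q],m).round(4),ray("wrist",bx,Z[q],m)[:,:2].round(4).tolist())
cv2.imwrite("pics/c.png",cv2.resize(a,(800,600)))
E
```

```text
0.55 [ 0.16208226 -0.55168166  0.20545592] [-1.43551407e+00  2.06584107e-01  1.54149955e+00 -1.17088999e-05
  1.39351226e+00 -1.50527128e-01] [-1.67646492e-06  9.89806342e-01  1.42419818e-01 -5.75007579e-06]
```

View pics/c.png

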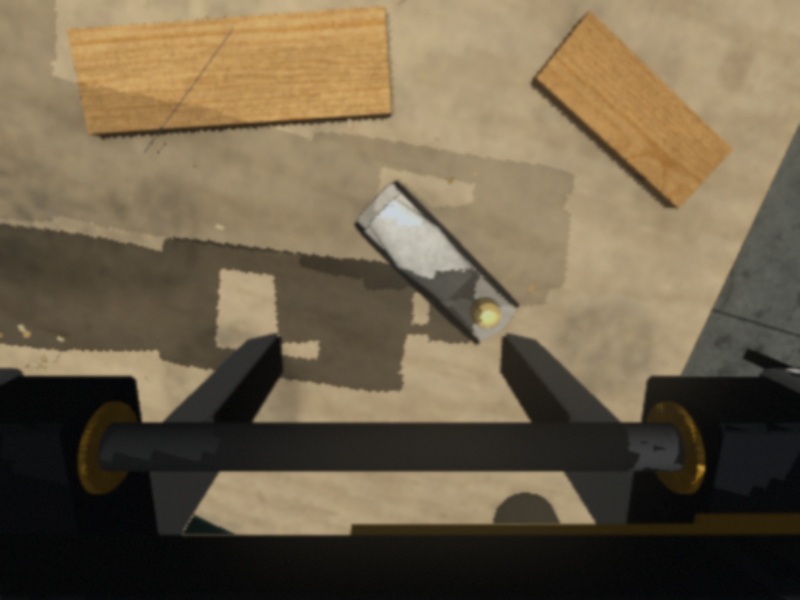

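The moves were refused because each row needs all four fields, so the wrist picture is still from the start pose. I'll send them again in full.

>>> {"api": "step_arm", "payload": {
  "rows": [
    {"dx":0.75,"dy":-0.58,"dz":-0.5,"spin":0},
    {"dx":0.75,"dy":-0.58,"dz":-0.5,"spin":0},
    {"dx":0.75,"dy":-0.58,"dz":-0.5,"spin":0},
    {"dx":0.75,"dy":-0.58,"dz":-0.5,"spin":0},
    {"dx":0.75,"dy":-0.58,"dz":-0.5,"spin":0}
  ],
  "gripper": 1,
  "force": 20
}}

```text
clock: 1.48
position: [0.2745, -0.3978, 0.3072]
ee_rot: [0.002, 0.99, 0.144, 0.001]
force: [0.7, -0.8, 0.3]
grip_width: 0.0939
finger_force: 0.0
```

>>> {"api": "step_arm", "payload": {
  "rows": [
    {"dx":0.75,"dy":-0.58,"dz":0,"spin":0},
    {"dx":0.75,"dy":-0.58,"dz":0,"spin":0},
    {"dx":0.75,"dy":-0.58,"dz":0,"spin":0},
    {"dx":0.75,"dy":-0.58,"dz":0,"spin":0}
  ]
}}

```text
clock: 1.98
position: [0.3856, -0.2423, 0.3044]
ee_rot: [-0.001, 0.989, 0.145, -0.0]
force: [0.4, -0.6, 0.2]
grip_width: 0.0938
finger_force: 0.0
```

>>> {"api": "step_arm", "payload": {
  "rows": [
    {"dx":0.5,"dy":-0.57,"dz":0,"spin":0.36},
    {"dx":0.5,"dy":-0.57,"dz":0,"spin":0.36},
    {"dx":0.5,"dy":-0.57,"dz":0,"spin":0.36},
    {"dx":0.5,"dy":-0.57,"dz":0,"spin":0.36},
    {"dx":0.5,"dy":-0.57,"dz":0,"spin":0.36}
  ]
}}

```text
clock: 2.6
position: [0.4478, -0.1088, 0.3048]
ee_rot: [0.0, 1.0, 0.001, -0.001]
force: [0.5, -0.1, -0.5]
grip_width: 0.0941
finger_force: 0.0
```

```bash
cat > look.py <<'E'
from h import *
import sys
s=manip.get_state();print(s["clock"],s["position"],s["joints"],s["ee_rot"])
m=optics.camera_model("wrist");a=optics.grab_frame("wrist")
Z=dict(grip=.114,dial_mid=.065,carriage=.076,pointer_tip=.038,mark=.038)
for q in Z:
    for r in nets.regions_of("wrist",q)[:2]:
        v,u=np.nonzero(r["mask"]); c,sz,an=cv2.minAreaRect(np.c_[u,v].astype(np.float32)); bx=cv2.boxPoints((c,sz,an))
        print(q,round(r["p"],2),np.round(r["uv"]),ray("wrist",r["uv"],Z[q],m).round(4),ray("wrist",bx,Z[q],m)[:,:2].round(4).tolist())
np.savez("last",a=a,K=m["K"],d=m["dist_coeffs"],R=m["R"],t=m["t"])
cv2.imwrite("pics/%s.png"%sys.argv[1],cv2.resize(a,(800,600)))
E
python3 look.py d
```

```text
2.6 [ 0.44777828 -0.10884172  0.30479155] [-4.25688855e-01 -1.04497916e-01  1.66428047e+00 -1.22530714e-03
  1.58293325e+00  1.14404025e+00] [ 3.25630725e-04  9.99999516e-01  5.26517794e-04 -7.64606926e-04]
grip 0.66 [241. 136.] [[ 0.4978 -0.0963  0.114 ]] [[0.5293, -0.0857], [0.5306, -0.1047], [0.4578, -0.1097], [0.4565, -0.0899]]
dial_mid 0.75 [244. 136.] [[ 0.4965 -0.0989  0.065 ]] [[0.5403, -0.0515], [0.5405, -0.1424], [0.4459, -0.1444], [0.4457, -0.0486]]
carriage 0.88 [169. 158.] [[0.4648 0.0086 0.076 ]] [[0.4478, 0.0527], [0.4933, 0.03], [0.4697, -0.0264], [0.4229, -0.0049]]
pointer_tip 0.68 [163. 160.] [[0.4565 0.0289 0.038 ]] [[0.4427, 0.0668], [0.4929, 0.0424], [0.468, -0.0191], [0.4165, 0.0039]]
mark 0.6 [172. 190.] [[0.4095 0.0171 0.038 ]] [[0.404, 0.0285], [0.4173, 0.0211], [0.4081, 0.0036], [0.3947, 0.0108]]
mark 0.17 [ 14. 236.] [[0.3283 0.289  0.038 ]] [[0.3393, 0.3114], [0.3394, 0.2658], [0.3215, 0.2691], [0.3213, 0.3151]]
```

View pics/d.png

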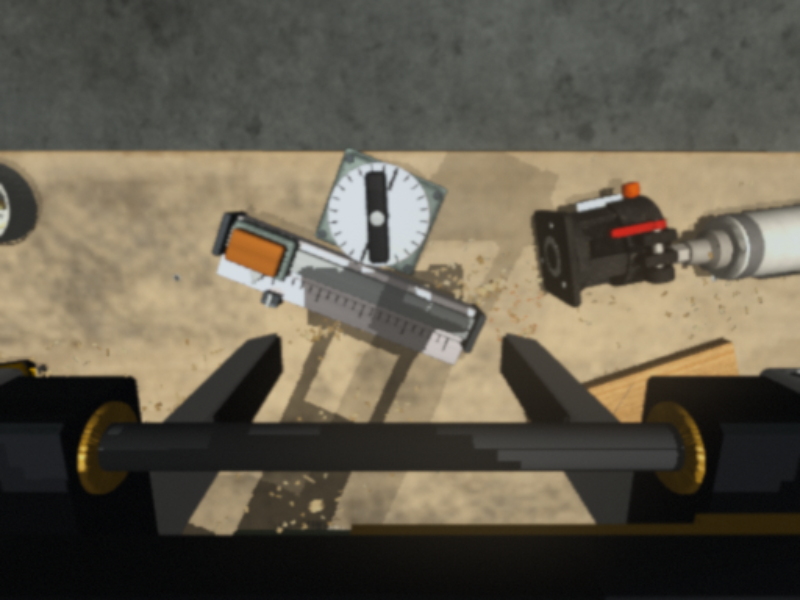

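The wrist view shows the bar (800 px scale) from (377,172) to (379,262), the heavy line from (392,180) to (362,258), the clip at (271,297) and the carriage block at (255,253). The bar stands about 0.44 rad anticlockwise of the dial, and its centre is about (0.4935,-0.097). I'll go down and grip it.

>>> {"api": "step_arm", "payload": {
  "rows": [
    {"dx":0.23,"dy":-0.06,"dz":0.4,"spin":-0.09},
    {"dx":0.23,"dy":-0.06,"dz":0.8,"spin":-0.09},
    {"dx":0.23,"dy":-0.06,"dz":0.8,"spin":-0.09},
    {"dx":0.23,"dy":-0.06,"dz":0.8,"spin":-0.09},
    {"dx":0.23,"dy":-0.06,"dz":0.8,"spin":-0.09}
  ]
}}

```text
clock: 3.52
position: [0.4955, -0.0956, 0.1474]
ee_rot: [0.001, 0.999, 0.037, 0.001]
force: [-0.7, -0.4, 0.2]
grip_width: 0.0941
finger_force: 0.0
```

```bash
python3 look.py e
```

```text
3.525 [ 0.49545856 -0.09559389  0.14736373] [-3.62188136e-01  1.12496836e-01  1.77638012e+00 -1.25208271e-04
  1.24979533e+00  1.13523773e+00] [6.21875284e-04 9.99325384e-01 3.66966139e-02 1.32247263e-03]
grip 0.67 [250. 206.] [[ 0.4972 -0.0945  0.114 ]] [[0.4574, -0.0894], [0.5341, -0.0861], [0.5349, -0.1036], [0.4583, -0.1084]]
dial_mid 0.66 [251. 194.] [[ 0.4956 -0.096   0.065 ]] [[0.4912, -0.0308], [0.5602, -0.092], [0.5009, -0.1629], [0.424, -0.1023]]
carriage 0.58 [129. 213.] [[0.472  0.0156 0.076 ]] [[0.4542, 0.0488], [0.5012, 0.0267], [0.4794, -0.0269], [0.4303, -0.0065]]
pointer_tip 0.58 [125. 214.] [[0.4578 0.0358 0.038 ]] [[0.439, 0.0696], [0.4931, 0.0442], [0.4681, -0.0171], [0.4117, 0.0065]]
```

View pics/e.png

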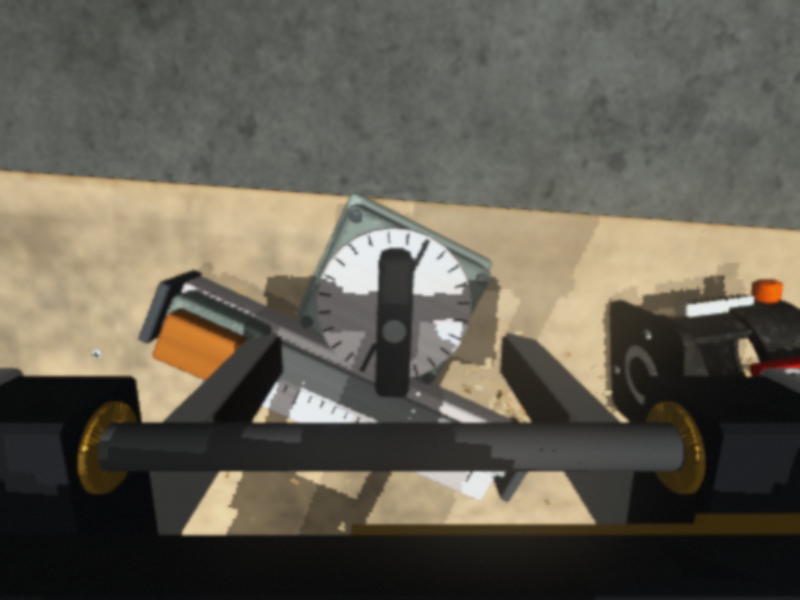

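The bar fits between the fingers, centred at about (394,322). The fingers will be narrowed before going down, to keep clear of the carriage.

>>> {"api": "step_arm", "payload": {
  "rows": [
    {"dx":0,"dy":0.01,"dz":0,"spin":0},
    {"dx":0,"dy":0.01,"dz":0,"spin":0},
    {"dx":0,"dy":0.01,"dz":0.2,"spin":0},
    {"dx":0,"dy":0.01,"dz":0.33,"spin":0},
    {"dx":0,"dy":0.01,"dz":0.33,"spin":0},
    {"dx":0,"dy":0.01,"dz":0.33,"spin":0}
  ],
  "gripper": 0.1
}}

```text
clock: 4.58
position: [0.4952, -0.0971, 0.0804]
ee_rot: [0.0, 0.999, 0.037, 0.001]
force: [-0.3, 0.2, -0.7]
grip_width: 0.0517
finger_force: 0.0
```

>>> {"api": "step_arm", "payload": {
  "rows": [
    {"dx":0,"dy":0,"dz":0,"spin":0},
    {"dx":0,"dy":0,"dz":0,"spin":0},
    {"dx":0,"dy":0,"dz":0,"spin":0},
    {"dx":0,"dy":0,"dz":0,"spin":0},
    {"dx":0,"dy":0,"dz":0,"spin":0},
    {"dx":0,"dy":0,"dz":0,"spin":0}
  ],
  "gripper": -1,
  "force": 50
}}

```text
clock: 5.32
position: [0.4947, -0.097, 0.0798]
ee_rot: [0.0, 0.999, 0.037, 0.0]
force: [-0.3, -0.1, 2.5]
grip_width: 0.0179
finger_force: 49.8
```

>>> {"api": "step_arm", "payload": {
  "rows": [
    {"dx":0,"dy":0,"dz":0,"spin":-0.2},
    {"dx":0,"dy":0,"dz":0,"spin":-0.4},
    {"dx":0,"dy":0,"dz":0,"spin":-0.6},
    {"dx":0,"dy":0,"dz":0,"spin":-0.8},
    {"dx":0,"dy":0,"dz":0,"spin":-1},
    {"dx":0,"dy":0,"dz":0,"spin":-1}
  ]
}}

```text
clock: 6.08
position: [0.495, -0.0977, 0.0798]
ee_rot: [0.001, 0.91, 0.416, 0.0]
force: [0.1, -3.7, 2.2]
grip_width: 0.018
finger_force: 49.9
```

```bash
python3 - <<'E'
from h import *
s=manip.get_state();print(s["clock"],s["position"],s["torque"],s["joints"],s["ee_rot"])
a=optics.grab_frame("top")
for q in["carriage","mark","grip"]:
    for r in nets.regions_of("top",q)[:2]: print(q,r["p"],r["uv"],ray("top",r["uv"],.06))
E
```

```text
6.075 [ 0.49500644 -0.09765888  0.07979834] [-0.5557116  -0.09024605 -0.1110318 ] [-3.65851511e-01  2.01918418e-01  1.83062419e+00 -1.01346816e-03
  1.10736347e+00  3.48354278e-01] [9.19328153e-04 9.09580721e-01 4.15526167e-01 2.67607059e-04]
carriage 0.74 [337.5, 178.7] [[0.45424871 0.01400882 0.06      ]]
mark 0.41 [330.0, 198.9] [[0.4022528  0.03539843 0.06      ]]
grip 0.6 [376.3, 155.3] [[ 0.51594918 -0.09027677  0.06      ]]
```

>>> {"api": "step_arm", "payload": {
  "rows": [
    {"dx":0,"dy":0,"dz":0,"spin":-0.2},
    {"dx":0,"dy":0,"dz":0,"spin":-0.4},
    {"dx":0,"dy":0,"dz":0,"spin":-0.6},
    {"dx":0,"dy":0,"dz":0,"spin":-0.8},
    {"dx":0,"dy":0,"dz":0,"spin":-1},
    {"dx":0,"dy":0,"dz":0,"spin":-1}
  ]
}}

```text
clock: 7.02
position: [0.4957, -0.0978, 0.0798]
ee_rot: [0.002, 0.681, 0.733, 0.0]
force: [3.0, -4.5, 0.4]
grip_width: 0.0177
finger_force: 49.9
```

>>> {"api": "step_arm", "payload": {
  "rows": [
    {"dx":0,"dy":0,"dz":0,"spin":-0.2},
    {"dx":0,"dy":0,"dz":0,"spin":-0.4},
    {"dx":0,"dy":0,"dz":0,"spin":-0.6},
    {"dx":0,"dy":0,"dz":0,"spin":-0.8},
    {"dx":0,"dy":0,"dz":0,"spin":-1},
    {"dx":0,"dy":0,"dz":0,"spin":-1}
  ]
}}

```text
clock: 7.78
position: [0.4963, -0.0975, 0.0798]
ee_rot: [0.002, 0.349, 0.937, 0.0]
force: [3.7, -5.3, -1.8]
grip_width: 0.0179
finger_force: 49.9
```

```bash
python3 - <<'E'
from h import *
s=manip.get_state();print(s["clock"],s["position"],s["torque"],s["joints"],s["ee_rot"])
a=optics.grab_frame("top")
for q in["carriage","mark","grip"]:
    for r in nets.regions_of("top",q)[:2]: print(q,r["p"],r["uv"],ray("top",r["uv"],.06))
b=optics.grab_frame("side"); 
for q in["carriage","mark","pointer_tip"]:
    for r in nets.regions_of("side",q)[:2]: print(q,r["p"],r["uv"])
cv2.imwrite("pics/f.png",np.vstack([cv2.resize(a[140:240,280:430],None,fx=4,fy=3),cv2.resize(b[210:380,200:380],(600,300))]))
E
```

```text
7.775 [ 0.49630534 -0.09751322  0.07982718] [-0.64757211 -0.77092447 -0.07571701] [-3.65431878e-01  2.02429315e-01  1.82993350e+00  2.67417136e-04
  1.10486868e+00 -1.22392222e+00] [2.18159477e-03 3.48726454e-01 9.37222007e-01 9.93484255e-05]
carriage 0.83 [346.6, 179.4] [[ 0.45236169 -0.00927395  0.06      ]]
carriage 0.59 [374.2, 164.0] [[ 0.49273231 -0.08319217  0.06      ]]
mark 0.69 [378.9, 168.2] [[ 0.48159279 -0.09472251  0.06      ]]
mark 0.49 [332.2, 199.5] [[0.40069929 0.02988324 0.06      ]]
grip 0.61 [378.7, 166.0] [[ 0.48741823 -0.09460107  0.06      ]]
carriage 0.56 [282.1, 262.5]
mark 0.65 [260.4, 264.1]
pointer_tip 0.77 [287.0, 257.3]
```

View pics/f.png

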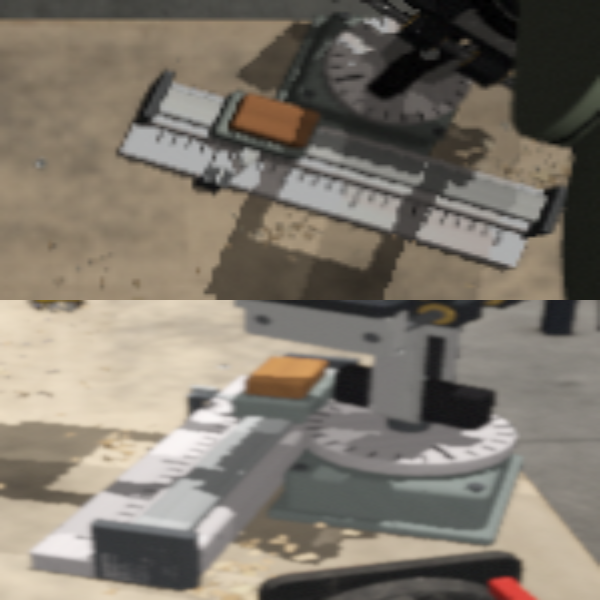

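The top crop shows the carriage block at (268,125), well right of the clip at (210,175). It has travelled about 33 mm. I'll release, rise and look at the pointer and ridge from nearby.

>>> {"api": "step_arm", "payload": {
  "rows": [
    {"dx":0,"dy":0,"dz":0,"spin":0},
    {"dx":0,"dy":0,"dz":0,"spin":0},
    {"dx":0,"dy":0,"dz":0,"spin":0},
    {"dx":0,"dy":0,"dz":-0.25,"spin":0},
    {"dx":0,"dy":0,"dz":-0.4,"spin":0},
    {"dx":0.2,"dy":0,"dz":-0.4,"spin":0},
    {"dx":0.4,"dy":0,"dz":-0.4,"spin":0},
    {"dx":0.4,"dy":0,"dz":-0.4,"spin":0}
  ],
  "gripper": 0.1
}}

```text
clock: 9.18
position: [0.4315, -0.0428, 0.1587]
ee_rot: [-0.001, 0.348, 0.938, 0.0]
force: [0.1, 0.1, 0.0]
grip_width: 0.0515
finger_force: 0.0
```

>>> {"api": "step_arm", "payload": {
  "rows": [
    {"dx":0,"dy":0,"dz":0,"spin":0},
    {"dx":0,"dy":0,"dz":0,"spin":0}
  ]
}}

```text
clock: 9.43
position: [0.4347, -0.0451, 0.1597]
ee_rot: [0.0, 0.349, 0.937, -0.0]
force: [-0.2, 0.1, -0.1]
grip_width: 0.0518
finger_force: 0.0
```

```bash
python3 look.py g; python3 -c "
from h import *
m=optics.camera_model('wrist');print(-np.array(m['R']).T@np.array(m['t']).ravel())"
```

```text
9.425 [ 0.4347053  -0.04512992  0.15965851] [-3.01953533e-01 -4.88595412e-02  1.91548784e+00 -3.94287743e-05
  1.27432806e+00 -1.16051763e+00] [ 3.18703954e-04  3.48631257e-01  9.37259913e-01 -1.60512712e-06]
grip 0.87 [247. 267.] [[ 0.4718 -0.0823  0.114 ]] [[0.5145, -0.1273], [0.4499, -0.0685], [0.4615, -0.0557], [0.527, -0.1135]]
dial_mid 0.97 [251. 250.] [[ 0.4789 -0.0838  0.065 ]] [[0.4645, -0.1683], [0.4312, -0.0606], [0.5162, -0.0369], [0.5579, -0.1474]]
carriage 0.63 [284. 177.] [[ 0.4393 -0.008   0.076 ]] [[0.3978, -0.0226], [0.4192, 0.0292], [0.4709, 0.0105], [0.4493, -0.044]]
pointer_tip 0.65 [280. 178.] [[ 0.445  -0.0133  0.038 ]] [[0.4012, -0.0263], [0.4254, 0.0338], [0.4847, 0.0129], [0.4603, -0.0503]]
mark 0.63 [279. 128.] [[0.4038 0.019  0.038 ]] [[0.3938, 0.0121], [0.4012, 0.0297], [0.4158, 0.0243], [0.4084, 0.0065]]
[ 0.38143386 -0.00106002  0.33853638]
```

View pics/g.png

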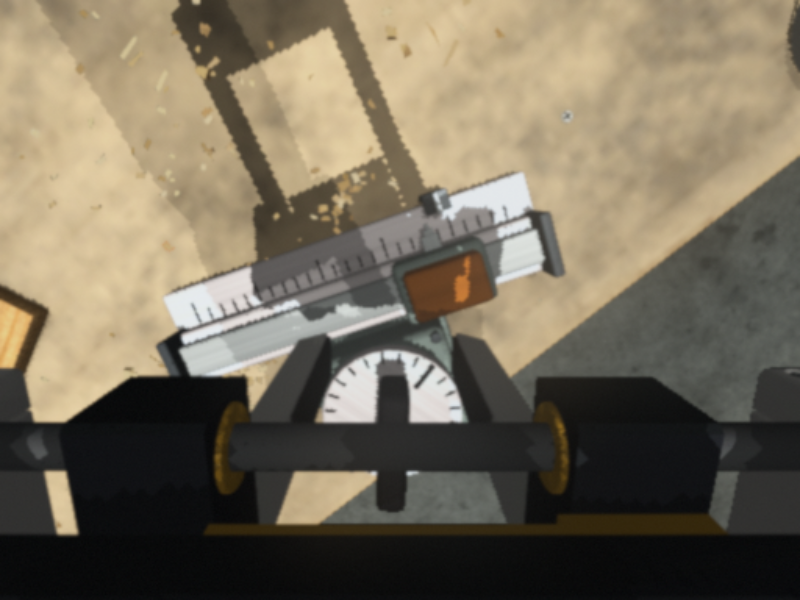

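The clip is at (434,200) and the pointer root is near (430,238), left of the ridge line, which means right of the mark in unit terms. I'll rectify the area at z = 38 mm to measure it.

```bash
cat > rect.py <<'E'
from h import *
import sys
def rect(name,yaw,c=(.41,.012),h=.035,s=8,z=.038):
    d=np.load("last.npz");m=dict(K=d["K"],dist_coeffs=d["d"],R=d["R"],t=d["t"])
    n=int(2*h*s*1000); g=(np.arange(n)/s/1000-h)
    Yu,Xu=-np.meshgrid(g,g)[0],-np.meshgrid(g,g)[1]   # image right=-y unit, up=+x
    X=c[0]+Xu*np.cos(yaw)-Yu*np.sin(yaw);Y=c[1]+Xu*np.sin(yaw)+Yu*np.cos(yaw)
    uv=proj("wrist",np.c_[X.ravel(),Y.ravel(),np.full(X.size,z)],m).reshape(n,n,2).astype(np.float32)
    im=cv2.remap(d["a"],uv[...,0],uv[...,1],cv2.INTER_CUBIC)
    im=cv2.convertScaleAbs(im,alpha=1.3,beta=20)
    cv2.imwrite(f"pics/{name}.png",im); return im
if __name__=="__main__":
    # yaw of the rail from line segments in a wide rectified picture
    im=rect("wide",-.37,c=(.42,-.03),h=.12,s=4)
    L=cv2.HoughLinesP(cv2.Canny(im,60,150),1,np.pi/720,80,minLineLength=200,maxLineGap=30)
    for l in (L[:8,0] if L is not None else []): print(l,-.37-np.arctan2(l[3]-l[1],l[2]-l[0]))
    rect(sys.argv[1],float(sys.argv[2]))
E
python3 rect.py r1 -0.37
```

```text
[  1 165 270  60] 0.0021464432548421453
[501 341 719 345] -0.38834656511312027
[  1 166 275  60] -0.0008711344594933834
[409 749 425 955] -1.8632820451641048
[511 341 712 343] -0.3799499203928052
[693 709 712 954] -1.863400215880851
[412 767 689 749] -0.3051092849264014
```

View pics/r1.png

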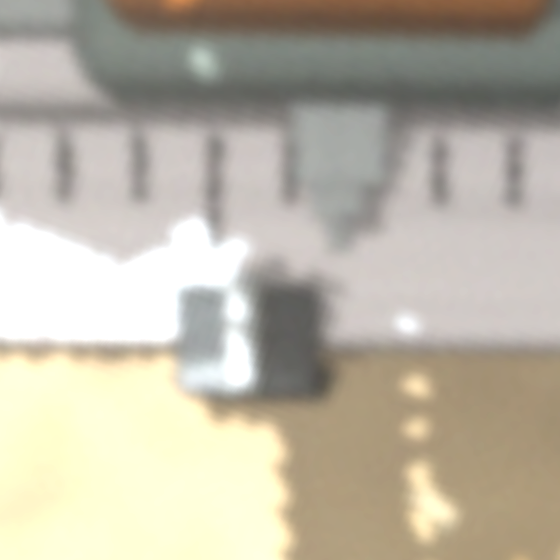

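The rectified view (8 px/mm) shows the tip at column 342 and the ridge middle at about 248, so the pointer is about 11.7 mm past. Winding back needs 0.6 + 0.78 rad clockwise. I'll return, regrip and turn about 1.36 rad.

>>> {"api": "step_arm", "payload": {
  "rows": [
    {"dx":-0.2,"dy":0,"dz":0,"spin":0},
    {"dx":-0.4,"dy":0,"dz":0,"spin":0},
    {"dx":-0.4,"dy":0,"dz":0,"spin":0},
    {"dx":-0.4,"dy":0,"dz":0,"spin":0},
    {"dx":-0.4,"dy":0,"dz":0.2,"spin":0},
    {"dx":-0.4,"dy":0,"dz":0.4,"spin":0},
    {"dx":-0.4,"dy":0,"dz":0.4,"spin":0},
    {"dx":-0.4,"dy":0,"dz":0.4,"spin":0}
  ]
}}

```text
clock: 10.72
position: [0.4949, -0.0966, 0.0807]
ee_rot: [0.001, 0.348, 0.937, 0.0]
force: [0.1, -0.5, 0.9]
grip_width: 0.0517
finger_force: 0.0
```

>>> {"api": "step_arm", "payload": {
  "rows": [
    {"dx":0,"dy":0,"dz":0,"spin":0},
    {"dx":0,"dy":0,"dz":0,"spin":0},
    {"dx":0,"dy":0,"dz":0,"spin":0},
    {"dx":0,"dy":0,"dz":0,"spin":0},
    {"dx":0,"dy":0,"dz":0,"spin":0}
  ],
  "gripper": -1
}}

```text
clock: 11.35
position: [0.4952, -0.0965, 0.08]
ee_rot: [0.001, 0.349, 0.937, 0.001]
force: [2.0, 2.5, 2.6]
grip_width: 0.0177
finger_force: 50.0
```

>>> {"api": "step_arm", "payload": {
  "rows": [
    {"dx":0,"dy":0,"dz":0,"spin":0.2},
    {"dx":0,"dy":0,"dz":0,"spin":0.4},
    {"dx":0,"dy":0,"dz":0,"spin":0.6},
    {"dx":0,"dy":0,"dz":0,"spin":0.8},
    {"dx":0,"dy":0,"dz":0,"spin":0.87},
    {"dx":0,"dy":0,"dz":0,"spin":0.87}
  ]
}}

```text
clock: 12.1
position: [0.4955, -0.0964, 0.0799]
ee_rot: [0.001, 0.642, 0.767, 0.001]
force: [2.9, 3.2, 2.2]
grip_width: 0.0175
finger_force: 50.0
```

>>> {"api": "step_arm", "payload": {
  "rows": [
    {"dx":0,"dy":0,"dz":0,"spin":0.15},
    {"dx":0,"dy":0,"dz":0,"spin":0.3},
    {"dx":0,"dy":0,"dz":0,"spin":0.45},
    {"dx":0,"dy":0,"dz":0,"spin":0.6},
    {"dx":0,"dy":0,"dz":0,"spin":0.75},
    {"dx":0,"dy":0,"dz":0,"spin":0.86},
    {"dx":0,"dy":0,"dz":0,"spin":0.86},
    {"dx":0,"dy":0,"dz":0,"spin":0.86}
  ]
}}

```text
clock: 13.1
position: [0.4959, -0.0965, 0.08]
ee_rot: [0.001, 0.86, 0.511, 0.001]
force: [4.1, 2.3, 1.5]
grip_width: 0.018
finger_force: 50.0
```

>>> {"api": "step_arm", "payload": {
  "rows": [
    {"dx":0,"dy":0,"dz":0,"spin":0},
    {"dx":0,"dy":0,"dz":0,"spin":0},
    {"dx":0,"dy":0,"dz":0,"spin":0},
    {"dx":0,"dy":0,"dz":-0.25,"spin":0},
    {"dx":0,"dy":0,"dz":-0.4,"spin":0},
    {"dx":-0.02,"dy":-0.2,"dz":-0.4,"spin":0},
    {"dx":-0.04,"dy":-0.5,"dz":-0.4,"spin":0},
    {"dx":-0.04,"dy":-0.66,"dz":-0.4,"spin":0}
  ],
  "gripper": 0.1
}}

```text
clock: 14.1
position: [0.3718, -0.0396, 0.1586]
ee_rot: [-0.001, 0.86, 0.51, -0.001]
force: [-0.0, -0.3, 0.4]
grip_width: 0.0518
finger_force: 0.0
```

>>> {"api": "step_arm", "payload": {
  "rows": [
    {"dx":0,"dy":0,"dz":0,"spin":0},
    {"dx":0,"dy":0,"dz":0,"spin":0},
    {"dx":0,"dy":0,"dz":0,"spin":0}
  ]
}}

```text
clock: 14.48
position: [0.3759, -0.0413, 0.1598]
ee_rot: [0.0, 0.86, 0.51, 0.0]
force: [0.1, 0.4, -0.3]
grip_width: 0.0517
finger_force: 0.0
```

```bash
python3 look.py w2 && python3 rect.py r2 -0.37 && python3 - <<'E'
import cv2,numpy as np
a=cv2.imread('pics/r2.png');b=cv2.imread('pics/w2.png')
cv2.imwrite('pics/h.png',np.hstack([cv2.resize(a,(420,420)),cv2.resize(b,(370,420))]))
E
python3 -c "
from h import *
m=optics.camera_model('wrist');print(-np.array(m['R']).T@np.array(m['t']).ravel())"
```

```text
14.475 [ 0.37589263 -0.04127716  0.15976054] [-3.39197313e-01 -1.91332312e-01  2.04058566e+00 -1.65635654e-04
  1.29162275e+00  1.60840255e-01] [3.25959709e-04 8.60063458e-01 5.10186940e-01 1.68682605e-04]
grip 0.63 [398. 187.] [[ 0.4872 -0.0838  0.114 ]] [[0.45, -0.1092], [0.4883, -0.045], [0.5172, -0.0664], [0.4809, -0.1326]]
dial_mid 0.79 [385. 184.] [[ 0.4955 -0.0967  0.065 ]] [[0.4266, -0.0928], [0.4907, -0.0248], [0.5558, -0.0923], [0.495, -0.1675]]
carriage 0.71 [299. 117.] [[0.4476 0.0024 0.076 ]] [[0.4293, 0.0419], [0.4763, 0.0199], [0.4547, -0.0344], [0.4052, -0.0113]]
pointer_tip 0.91 [296. 120.] [[ 0.4491 -0.0005  0.038 ]] [[0.4302, 0.0458], [0.4864, 0.0203], [0.4628, -0.0418], [0.4036, -0.0151]]
mark 0.77 [248. 121.] [[0.4058 0.0216 0.038 ]] [[0.4021, 0.0303], [0.416, 0.025], [0.4096, 0.0076], [0.3956, 0.0129]]
[892 245 924   0] 1.0709193000228878
[  0 154 380   6] 0.0013991607852484877
[ 78 603 328 606] -0.3819994240497613
[888 244 920   0] 1.0703930189057633
[748 398 959 289] 0.106829519638931
[747 397 957 289] 0.10501075626509687
[  1 155 385   6] 0.00013704634097960744
[  5 151 334  22] 0.003675164404878306
[0.4040695  0.01780941 0.338506  ]
```

View pics/h.png

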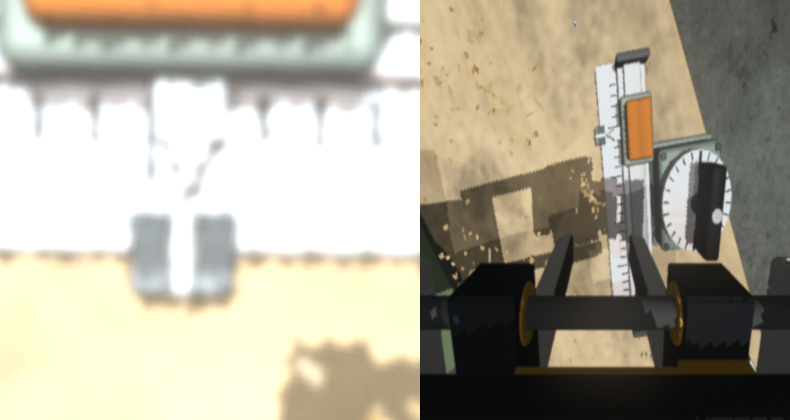

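The clip's ridge is at column 182 and the pointer body at 150–222 (6 px/mm), so it is already within about 1 mm. One unsaturated rectified crop, with a panel of the dial, will settle it.

```bash
python3 - <<'E'
import cv2,numpy as np,rect
f=cv2.convertScaleAbs
rect.cv2.convertScaleAbs=lambda im,**k:im
a=rect.rect("x1",-.381,c=(.412,.014),h=.02,s=14)
b=rect.rect("x2",-.381,c=(.4955,-.097),h=.06,s=200/60,z=.065)
g=(255*(np.clip(a.astype(float)-60,0,195)/195)**2.5).astype(np.uint8)
for r in range(200,470,15):print(r,a[r-3:r+4].mean((0,2))[120:420:10].astype(int).tolist())
b=cv2.convertScaleAbs(b)
cv2.imwrite("pics/i.png",np.hstack([g[:400],b[:400,:200]]) if 0 else np.hstack([g[:400],cv2.resize(b,(240,400))]))
E
```

```text
200 [232, 232, 232, 231, 202, 165, 153, 185, 218, 216, 194, 169, 167, 195, 212, 202, 175, 153, 159, 186, 204, 220, 229, 232, 232, 232, 232, 232, 232, 231]
215 [232, 232, 232, 229, 202, 170, 162, 195, 224, 226, 211, 187, 180, 199, 209, 197, 173, 159, 172, 201, 219, 229, 231, 232, 232, 232, 232, 232, 232, 232]
230 [232, 233, 232, 227, 210, 190, 189, 211, 227, 231, 225, 213, 201, 198, 195, 178, 162, 162, 186, 214, 226, 231, 233, 232, 232, 232, 232, 232, 232, 232]
245 [232, 232, 232, 230, 225, 220, 220, 226, 231, 233, 231, 227, 210, 186, 168, 147, 142, 160, 197, 224, 231, 232, 232, 232, 232, 232, 232, 232, 232, 232]
260 [232, 233, 233, 233, 232, 232, 231, 232, 232, 233, 232, 228, 211, 182, 158, 152, 160, 183, 211, 228, 232, 232, 232, 232, 232, 232, 232, 232, 232, 232]
275 [232, 232, 232, 232, 232, 232, 232, 232, 232, 231, 228, 220, 208, 188, 177, 187, 202, 217, 226, 230, 232, 231, 230, 230, 231, 232, 232, 232, 232, 231]
290 [228, 223, 218, 215, 214, 216, 218, 221, 219, 214, 209, 207, 209, 205, 200, 201, 205, 211, 214, 218, 220, 219, 213, 207, 207, 216, 226, 231, 231, 232]
305 [217, 195, 
[... 989 characters left out ...]
 222, 199, 161, 127, 115, 111, 111, 112, 112, 111, 109, 108, 128, 148, 150, 143]
410 [122, 113, 113, 113, 114, 114, 115, 114, 116, 121, 148, 188, 217, 231, 223, 199, 162, 127, 113, 112, 112, 113, 113, 111, 105, 104, 121, 138, 138, 127]
425 [144, 130, 126, 121, 118, 117, 118, 120, 122, 125, 147, 185, 218, 229, 224, 198, 159, 128, 116, 118, 116, 116, 117, 116, 109, 111, 130, 152, 161, 153]
440 [159, 144, 140, 132, 124, 122, 127, 130, 133, 136, 152, 188, 220, 230, 228, 200, 160, 137, 130, 133, 130, 130, 130, 130, 124, 128, 146, 167, 179, 179]
455 [168, 154, 148, 144, 137, 136, 141, 144, 144, 146, 155, 190, 223, 230, 230, 202, 167, 154, 153, 156, 152, 146, 142, 139, 133, 139, 157, 175, 186, 189]
```

View pics/i.png

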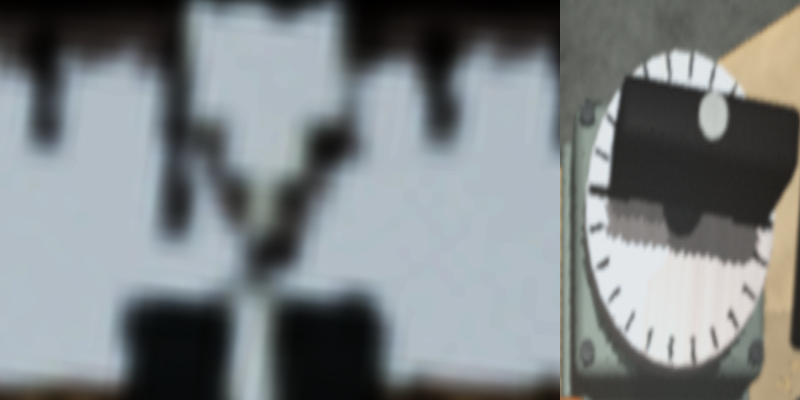

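The pointer tip (column ~260) sits about 0.6–0.9 mm right of the ridge middle (252; 14 px/mm), which is inside 2 mm. In the dial panel the bar's long edge and the heavy line are parallel (both about 0.12 rad), and the arm is clear of everything. I'll hand the job in.

```bash
python3 -c "
from bench import ticket;print(ticket.close_job())"
```

```text
the job is handed in; nothing more can be done
None
```

I ran the pointer about 11.7 mm past the ridge and wound it back to stop about 0.7 mm right of the ridge middle, with the bar in line with the heavy lines; the arm is clear and the job is handed in (no verdict was returned).

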